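# Set and lock the pack stop on the infeed bed

### The arm

A 6-joint arm with a two-finger parallel gripper is mounted at the origin on the work surface. World frame = base frame: x ahead of the robot, y to its left, z up, the work surface at z = 0. Lengths are in m, angles in rad, forces in N, time in s.
With the tool pointing down it reaches from about 0.35 to 0.775 m from the base axis. Payload 7.3 kg.
Tool frame: the origin (TCP) lies at the very end of the fingers, on their centre line; the grasp point (between the pads) lies 19 mm behind it (robot.pinch_z is the distance from the TCP to the grasp point, in m); z points along the fingers, y is the line along which they close (so a half turn about z gives the same grasp; the last joint's range is limited). The gripper opens to 92 mm and grips with 3 to 60 N. Pads are 19 mm wide; open, the fingers measure 130 mm over their backs; the gripper's body (75 mm by 190 mm) begins 47 mm behind the grasp point.
Start: joints at [-1.361, 0.342, 1.524, -0, 1.275, -0.146], TCP at [0.183, -0.492, 0.227] pointing down, gripper open.
Joint ranges: [-2.53, 2.53], [-0.77, 2.02], [0.04, 2.7], [-1, 4.14], [0.28, 2.66], [-3.11, 3.11]. Speed limits (rad/s): [2.57, 2.57, 3.14, 3.14, 3.14, 3.14].

### API

Orientations are given as [roll, pitch, yaw] about the fixed x, y, z axes, in that order (R = Rz(yaw) Ry(pitch) Rx(roll)).
In Python, from cell import robot gives the robot as it stands.
- The arm moves only by the tool move_arm, never from a script. Its argument "motion" is a list of rows, each a list of 6 numbers: the shift along the tool's x, y, z in units of 0.1 m (1.0 is 0.1 m), then the turn, a rotation vector about the tool's x, y, z in units of pi rad (1.0 is pi rad). In form: [[dx, dy, dz, rx, ry, rz], ...]. A call has 1 to 12 rows; each row is the pose to reach, as a shift and turn from the pose commanded when the call began, along the tool's axes at that moment, turning the shorter way round; what a row does not reach only later rows make up. A row lasts 1/8 s, in which the tool goes at most 62.5 mm and 10.7 degrees, less where a joint would pass 70% of its speed; a pose out of reach is approached as far as the arm can. A call with a number of a shift or a turn outside -1 to 1 is refused whole. A call with a gripper value outside its range is refused whole. "fingers" is the opening, from -1 (shut) to 1 (fully open), set as the call begins (left out, the last holds). The fingers move at their own pace and stop on an object; "newtons" is the grip in N (left out, the last holds). Time passes only in rows, so rows that repeat a pose let the fingers close. It gives the time, the measured TCP pose, the force, the opening and the grip force at its end, in the units of the state.
- robot.observe(): the state, without advancing time (a new reading comes with each control period).
- robot.read_camera(name): name is "scene" or "top" or "wrist"; returns a dict with "image" (420x560x3 uint8, red, green, blue), "range_z" (420x560 float32, m along the optical axis (not along the pixel's ray), 0 where there is no reading), "vfov" (degrees; the focal length in pixels is half the picture's height over the tangent of half this angle, whatever the lens; pixels are square), "cx", "cy" (the principal point, pixels), "extrinsics" (4x4, takes a point from camera to world coordinates); the wrist camera has in their place "hand_eye" (4x4, takes a point from camera to tool coordinates, whose origin is the TCP and whose axes are the flange's). Camera axes: x right, y up, looking along -z (the intrinsics and any distortion apply to the point x, -y, -z); pixel columns grow to the right and rows downward; lengths in m; the calibration is good to about 2 mm. A picture is of the moment at which its call begins: read the wrist's pose just before it.
- robot.hand_in(): hands the job in; it is judged then, once.
The state is a dict: "time": time; "qpos": joint angles; "qvel": joint speeds; "joint_efforts": joint torques, N m; "tool_pos": TCP position; "tool_rot": TCP orientation; "contact_force": force on the tool from outside, world axes, zero at the start; "torque": the same for the moment, N m; "opening": finger opening in m; "grip_force": force on a finger pad.
Only numpy, scipy, OpenCV 4.12 (cv2) and the standard library are available. Lean on these libraries where they do the work, as an engineer would, in place of code of your own. Each camera call takes 0.05 s, during which the arm holds its last target. There are 200 camera calls.

### The job

Set up the little green-belt infeed bed for the next pack size: slide the pack stop along its rail until its plate is in line with the green index clip (not the white one), then flip its orange cam lever all the way down to lock it there. Slide the stop while its lever is still up, and leave it locked in line with the green clip.

Things in the scene. Friction and masses are not known exactly. Their poses are not given: they have to be found in the camera images.
- stop_plate (a point): Pale upright plate of the pack stop: 12 mm thick along y, 95 mm long along x; point at its middle, 20 mm under its top edge, 31 mm over its lower edge. It slides only along this y, 170 mm either way of the bed's middle, with 1.5 N while the lever is up; x is across the bed, away from the robot, z up. Bed top 47 mm below, table 95 mm below. The fixed bed has a black lever at one end, not used.
- lever_ball (a point): Centre of the 26 mm orange ball on the cam lever, a 10 mm rod that rides on the stop. It swings about a pin parallel to stop_plate's y, 70 mm from the ball; the pin is at -72.5 mm x, -15 mm z of stop_plate, between two cheeks, 46 mm wide in y, 40 mm in x, tops 1 mm below stop_plate.
- cam_lever (a joint): Angle of the orange lever: 0 = straight up (free); it folds down to -x of stop_plate, towards the robot, and ends at 1.4 rad = nearly level, locked. Starts at 0 to 0.3 and stays where it is left. About 2 N at the ball moves it, up to 7 N in the last third where its cam bites the rail; then the stop is hard to slide.
- green_clip_mark (a point): Middle of the top of the green index clip, 16 mm wide along the bed, 22 mm tall, on the bed's far edge, on either half of the bed; axes as stop_plate. In line: the plate's middle has the same y in this frame. Fixed. A like white clip on the other half marks the old setting.

How it is judged:
By the outcome, as a careful person would: the job done as asked, in the order asked, and still so for the second after the job is handed in, with the robot touching nothing.
It also fails if it takes over 45 s, if anything falls off the work surface, if the arm or the gripper's body presses on something with over 40 N, if the wrist force passes 120 N, or if a joint passes its speed limit or range.

## Working session

There is one attempt and no reset: what is moved stays moved. The work goes in short steps, Python scripts to look and compute and a tool call to move; the robot and the scene stay as the last step left them, time stands still between calls to the robot, and variables do not carry over. Pictures are saved under pics/ and viewed, at most 10 in all, crops included, and the job is handed in when it is done.

Besides the shell and the picture viewer there is one more tool, called in YAML: its name, and indented under it one key for each argument. move_arm: Moves the arm, as the interface text tells. Shifts and turns lie within -1 to 1; 1 stands for 0.1 m of shift or pi rad of turn. Its arguments: {"type":"object","properties":{"motion":{"type":"array"},"fingers":{"type":"number"},"newtons":{"type":"number"}},"required":["motion"]}

```bash
mkdir -p pics; cat > h.py <<'E'
import numpy as np, cv2
from cell import robot
def cam(n):
    c=robot.read_camera(n); np.savez('pics/'+n+'.npz',**c); return c
def f(c): return 210/np.tan(np.radians(c['vfov'])/2)
def pts(c,T):
    Z=c['range_z']; v,u=np.mgrid[:420,:560]
    F=f(c); P=np.stack([(u-c['cx'])/F*Z,-(v-c['cy'])/F*Z,-Z,np.ones_like(Z)],-1)
    return (P@T.T)[...,:3]
E
python3 - <<'E'
from h import *
for n in('scene','top'):
    c=cam(n); cv2.imwrite(f'pics/{n}0.png',c['image'][...,::-1]); print(n,[k for k in c],c['vfov'],np.round(c['extrinsics'],3).tolist())
print(robot.observe())
E
```

```text
scene ['image', 'range_z', 'vfov', 'cx', 'cy', 'extrinsics'] 46.68922391882021 [[0.77, -0.414, 0.486, 0.998], [0.638, 0.497, -0.588, -0.408], [0.002, 0.763, 0.647, 0.632], [0.0, 0.0, 0.0, 1.0]]
top ['image', 'range_z', 'vfov', 'cx', 'cy', 'extrinsics'] 46.68590604874394 [[-0.043, 0.977, -0.21, 0.508], [-0.999, -0.041, 0.014, 0.034], [0.005, 0.211, 0.978, 0.911], [0.0, 0.0, 0.0, 1.0]]
{'time': 0.1, 'qpos': array([-1.36103737e+00,  3.42682629e-01,  1.52491417e+00, -4.53480770e-05,
        1.27541089e+00, -1.45977964e-01]), 'qvel': array([ 1.81088930e-03, -1.36441702e-03, -2.02405338e-03,  7.92994855e-06,
        1.34329914e-03,  4.86023400e-04]), 'joint_efforts': array([ 1.67128022e-03, -4.32004559e+01, -2.44694406e+01,  7.19388225e-02,
        5.26062108e-02, -4.03878369e-05]), 'tool_pos': array([ 0.18278939, -0.49176168,  0.22610167]), 'tool_rot': array([-3.14018636e+00, -1.62926927e-04,  3.55750034e-01]), 'contact_force': array([ 0.59519703, -0.43134613, -0.01629793]), 'torque': array([ 0.0298476 , -0.00627436, -0.02725295]), 'grip_force': 0.0, 'opening': 0.09172723871515062}
```

View pics/scene0.png

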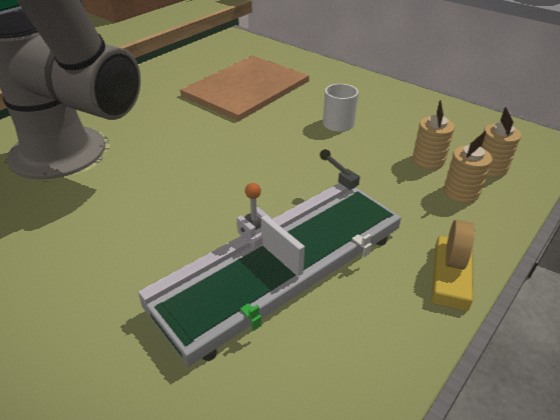

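View pics/top0.png

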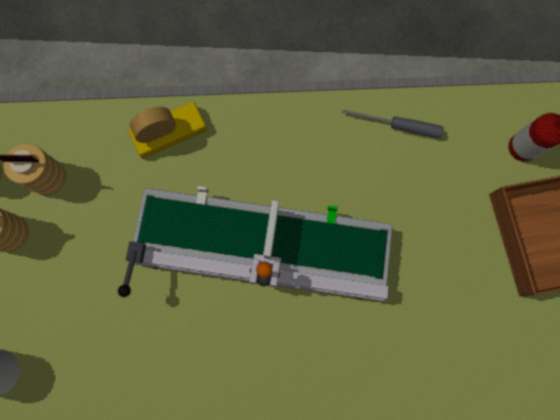

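The scene picture shows the bed with the plate at about (282,243), the orange ball at (253,190), the green clip at (250,313) and the white clip at (362,243). In the top picture the plate is at (271,230), the ball at (264,270) and green at (332,214), towards -y.

```bash
cat >> h.py <<'E'
def masks(im):
    h=cv2.cvtColor(im,cv2.COLOR_RGB2HSV); H,S,V=[h[...,i].astype(int) for i in range(3)]
    return dict(green=(H>50)&(H<70)&(S>180)&(V>110), orange=(H<12)&(S>170)&(V>80), pale=(S<60)&(V>120))
E
python3 - <<'E'
from h import *
for n in('scene','top'):
    c=np.load(f'pics/{n}.npz'); P=pts(c,c['extrinsics']); m=masks(c['image'])
    ok=(c['range_z']>0)&(P[...,0]>.3)&(P[...,0]<.75)&(abs(P[...,1])<.3)&(P[...,2]>.02)
    for k in('green','orange'):
        q=P[m[k]&ok]; print(n,k,len(q),np.round(np.median(q,0),4),np.round(q.min(0),3),np.round(q.max(0),3))
        if k=='green':
            t=q[q[:,2]>np.percentile(q[:,2],95)-.004]; print(' top',len(t),np.round((t.min(0)+t.max(0))/2,4),t.mean(0).round(4))
    q=P[m['pale']&ok&(P[...,2]>.1)&(P[...,2]<.125)]
    print(len(q),q.min(0).round(3),q.max(0).round(3))
    t=P[m['pale']&ok&(P[...,2]>.107)&(P[...,2]<.122)]
    r=cv2.minAreaRect((t[:,:2]*1000).astype(np.float32)); print(' plate top',r)
    # bed dark green belt rect
    im=c['image'].astype(int); b=(im[...,1]>im[...,0]+15)&(im[...,1]<80)&ok&(P[...,2]>.035)&(P[...,2]<.06)
    t=P[b]; r=cv2.minAreaRect((t[:,:2]*1000).astype(np.float32)); print(' belt',r,np.median(t[:,2]))
E
```

```text
return _methods._mean(a, axis=axis, dtype=dtype,
  ret = um.true_divide(
Traceback (most recent call last):
ValueError: zero-size array to reduction operation minimum which has no identity
```

```bash
python3 - <<'E'
from h import *
for n,px in(('scene',[(250,315),(253,190),(282,243),(230,300)]),('top',[(332,214),(264,270),(271,230),(320,245),(200,235)])):
    c=np.load(f'pics/{n}.npz'); P=pts(c,c['extrinsics']); h=cv2.cvtColor(c['image'],cv2.COLOR_RGB2HSV)
    print(n,c['cx'],c['cy'],(c['range_z']>0).mean())
    for u,v in px: print((u,v),h[v,u],c['range_z'][v,u],P[v,u].round(4))
E
```

```text
scene 275.9406158423215 208.50584436269713 0.9959438775510204
(250, 315) [ 59 138  94] 0.70299935 [ 0.6919 -0.0946  0.0596]
(253, 190) [ 11 175 150] 0.7660963 [0.5866 0.0343 0.1583]
(282, 243) [ 30   7 113] 0.76328564 [0.6575 0.0204 0.0967]
(230, 300) [ 73 143  68] 0.7403935 [ 0.6427 -0.086   0.0465]
top 273.073271019475 210.832715385955 0.9959268707482993
(332, 214) [ 62 255 136] 0.880228 [ 0.6824 -0.085   0.0498]
(264, 270) [ 14 245 152] 0.7464563 [0.5764 0.0408 0.162 ]
(271, 230) [ 45   3 161] 0.80537474 [0.646  0.0271 0.1169]
(320, 245) [ 77 237  57] 0.86837524 [ 0.627  -0.0597  0.0496]
(200, 235) [ 79 255  53] 0.8752241 [0.6547 0.1544 0.0455]
```

```bash
cat >> h.py <<'E'
def masks(im):
    h=cv2.cvtColor(im,cv2.COLOR_RGB2HSV); H,S,V=[h[...,i].astype(int) for i in range(3)]
    return dict(green=(H>52)&(H<68)&(S>120)&(V>85), orange=(H<17)&(S>160)&(V>80), pale=(S<60)&(V>90), belt=(H>68)&(H<85)&(S>110)&(V<85))
E
python3 - <<'E'
from h import *
for n in('scene','top'):
    c=np.load(f'pics/{n}.npz'); P=pts(c,c['extrinsics']); m=masks(c['image'])
    ok=(c['range_z']>0)&(P[...,0]>.45)&(P[...,0]<.75)&(abs(P[...,1])<.3)&(P[...,2]>.02)
    for k in('green','orange'):
        q=P[m[k]&ok]; v,u=np.nonzero(m[k]&ok); print(n,k,len(q),u.min(),u.max(),v.min(),v.max(),np.round(np.median(q,0),4),np.round(q.min(0),3),np.round(q.max(0),3))
        if k=='green':
            t=q[q[:,2]>np.percentile(q[:,2],95)-.005]; print(' top',len(t),np.round((t.min(0)+t.max(0))/2,4),t.mean(0).round(4))
        else:
            A=np.c_[2*q,np.ones(len(q))]; print(' sphere',np.linalg.lstsq(A,(q**2).sum(1),rcond=None)[0][:3].round(4))
    t=P[m['pale']&ok&(P[...,2]>.110)&(P[...,2]<.122)&(P[...,0]>.6)]
    r=cv2.minAreaRect((t[:,:2]*1000).astype(np.float32)); print(' plate top',len(t),r)
    t=P[m['belt']&ok&(P[...,2]>.038)&(P[...,2]<.06)]
    r=cv2.minAreaRect((t[:,:2]*1000).astype(np.float32)); print(' belt',len(t),r,np.median(t[:,2]))
E
```

```text
scene green 212 240 260 303 329 [ 0.6909 -0.088   0.0496] [ 0.666 -0.096  0.025] [ 0.699 -0.066  0.07 ]
 top 46 [ 0.6913 -0.0877  0.0665] [ 0.6918 -0.0881  0.0667]
scene orange 141 246 259 183 197 [0.5834 0.0361 0.1573] [0.573 0.027 0.145] [0.591 0.048 0.163]
 sphere [0.58   0.0393 0.1513]
 plate top 375 ((650.5111694335938, 26.278141021728516), (13.003430366516113, 95.42523956298828), 78.68402099609375)
 belt 6697 ((650.0612182617188, 40.882537841796875), (440.6210632324219, 87.59110260009766), 78.87577819824219) 0.04720669464338989
top green 132 327 337 206 222 [ 0.6809 -0.0836  0.0498] [ 0.667 -0.093  0.038] [ 0.698 -0.075  0.071]
 top 24 [ 0.6914 -0.0857  0.0669] [ 0.6912 -0.0856  0.0663]
top orange 173 257 270 262 276 [0.5778 0.0411 0.159 ] [0.568 0.031 0.091] [0.589 0.052 0.164]
 sphere [0.5832 0.0378 0.1295]
 plate top 386 ((651.332275390625, 26.624034881591797), (11.78579044342041, 94.57344818115234), 79.02767944335938)
 belt 10461 ((648.2923583984375, 42.383636474609375), (441.75921630859375, 86.22219848632812), 79.16664123535156) 0.04707479990057983
```

move_arm:
  motion:
    - [0.45,-0.23,0,0,0,0.058]
    - [0.9,-0.46,0,0,0,0.116]
    - [0.9,-0.46,0,0,0,0.174]
    - [0.9,-0.46,0,0,0,0.174]
  fingers: 1

```text
time: 0.6
tool_pos: [0.2515, -0.4172, 0.2266]
tool_rot: [-3.141, 0.0, -0.188]
contact_force: [-0.5, 0.7, 0.2]
opening: 0.0921
grip_force: 0.0
```

```bash
cat >> h.py <<'E'
from scipy.spatial.transform import Rotation as Ro
yaw=-0.192; Bx=np.array([np.cos(yaw),np.sin(yaw),0]); By=np.array([-np.sin(yaw),np.cos(yaw),0])
def bed(p): return np.array([p@Bx,p@By,p[2]])
def go(X,Y,Z):
    "shift in move units (tool axes) to bed-frame target"
    o=robot.observe(); R=Ro.from_euler('xyz',o['tool_rot'])
    d=R.inv().apply(X*Bx+Y*By+[0,0,Z]-o['tool_pos'])/.1
    print('bed',bed(o['tool_pos']).round(4),'shift',d.round(3),'rot err/pi',((Ro.from_euler('xyz',[np.pi,0,yaw]).inv()*R).inv().as_rotvec()/np.pi).round(4),'F',o['contact_force'].round(1),'t',o['time'])
E
python3 -c "
from h import *
go(.649,.150,.2)"
```

```text
bed [ 0.3265 -0.3616  0.2266] shift [ 3.245 -5.103  0.266] rot err/pi [-0.0001  0.0001  0.0012] F [-0.5  0.7  0.2] t 0.6
```

move_arm:
  motion:
    - [0.32,-0.5,0,0,0,0]
    - [0.64,-1,0,0,0,0]
    - [0.64,-1,0,0,0,0]

```text
time: 0.98
tool_pos: [0.3347, -0.3295, 0.2266]
tool_rot: [-3.141, -0.0, -0.183]
contact_force: [-0.9, -0.5, -0.2]
opening: 0.0914
grip_force: 0.0
```

move_arm:
  motion:
    - [0.32,-0.5,0,0,0,0]
    - [0.64,-1,0,0,0,0]
    - [0.64,-1,0,0,0,0]

```text
time: 1.35
tool_pos: [0.4162, -0.2442, 0.2265]
tool_rot: [-3.141, 0.0, -0.184]
contact_force: [-0.9, -1.0, 0.1]
opening: 0.0916
grip_force: 0.0
```

move_arm:
  motion:
    - [0.32,-0.5,0,0,0,0]
    - [0.64,-1,0,0,0,0]
    - [0.64,-1,0,0,0,0]

```text
time: 1.72
tool_pos: [0.4979, -0.159, 0.2262]
tool_rot: [-3.142, 0.0, -0.186]
contact_force: [0.1, -1.2, -0.2]
opening: 0.0914
grip_force: 0.0
```

move_arm:
  motion:
    - [0.32,-0.5,0,0,0,0]
    - [0.64,-1,0,0,0,0]
    - [0.64,-1,0,0,0,0]
    - [0.64,-1,0,0,0,0]

```text
time: 2.22
tool_pos: [0.5776, -0.0757, 0.2262]
tool_rot: [3.141, 0.001, -0.191]
contact_force: [-0.2, 0.5, 0.1]
opening: 0.0919
grip_force: 0.0
```

```bash
python3 - <<'E'
from h import *
go(.649,.150,.2)
o=robot.observe(); c=cam('wrist'); cv2.imwrite('pics/w1.png',c['image'][...,::-1])
T=np.eye(4); T[:3,:3]=Ro.from_euler('xyz',o['tool_rot']).as_matrix(); T[:3,3]=o['tool_pos']
P=pts(c,T@c['hand_eye']); m=masks(c['image']); ok=(c['range_z']>0)&(P[...,0]>.45)
q=P[m['green']&ok]
if len(q):
    t=q[q[:,2]>np.percentile(q[:,2],95)-.005]; print('green',len(t),bed(t.mean(0)).round(4), bed((t.min(0)+t.max(0))/2).round(4))
t=P[m['pale']&ok&(P[...,2]>.108)&(P[...,2]<.122)&(P[...,0]>.6)]
print('plate',len(t)); 
if len(t): r=cv2.minAreaRect((t[:,:2]*1000).astype(np.float32)); print(r,bed(np.array([*r[0],115])/1000))
E
```

```text
bed [0.5814 0.0359 0.2262] shift [ 0.677 -1.141  0.26 ] rot err/pi [0.0003 0.0004 0.0002] F [-0.2  0.5  0.1] t 2.225
green 136 [0.6945 0.0486 0.0674] [0.6947 0.0486 0.0667]
plate 2207
((650.0428466796875, 28.051687240600586), (12.488130569458008, 94.14836120605469), 79.11750030517578) [0.63274513 0.15157904 0.115     ]
```

View pics/w1.png

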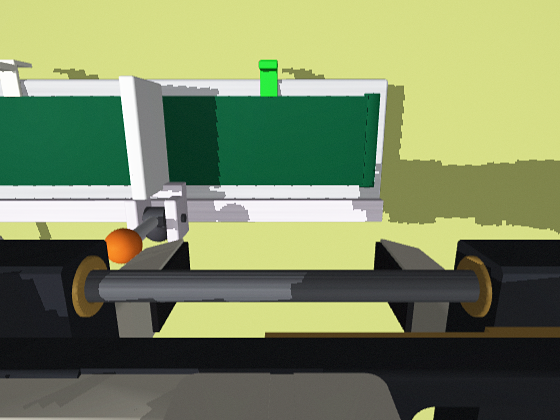

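The wrist view shows the plate at (145,135), the ball at (124,245) and the green clip at (268,65). The plate-to-clip distance is about -103 mm, in agreement with the other views.

move_arm:
  motion:
    - [0.5,-0.4,0,0,0,0]
    - [0.68,-0.9,0,0,0,0]
    - [0.68,-1,0,0,0,0]
    - [0.68,-1,0,0,0,0]

```text
time: 2.78
tool_pos: [0.6635, 0.0106, 0.2266]
tool_rot: [3.141, 0.001, -0.191]
contact_force: [-0.6, -0.4, -0.6]
opening: 0.0919
grip_force: 0.0
```

move_arm:
  motion:
    - [0,-0.15,0.4,0,0,0]
    - [0,-0.15,0.8,0,0,0]
    - [0,-0.15,0.8,0,0,0]

```text
time: 3.15
tool_pos: [0.6644, 0.0245, 0.144]
tool_rot: [3.14, 0.007, -0.193]
contact_force: [-0.3, 0.7, -0.1]
opening: 0.0919
grip_force: 0.0
```

```bash
python3 -c "
from h import *
go(.649,.1512,.085)"
```

```text
bed [0.6475 0.1508 0.144 ] shift [ 0.019 -0.004  0.59 ] rot err/pi [ 0.0005  0.0022 -0.0002] F [-0.3  0.7 -0.1] t 3.15
```

move_arm:
  motion:
    - [0,0,0.3,0,0,0]
    - [0,0,0.58,0,0,0]
    - [0,0,0.58,0,0,0]

```text
time: 3.52
tool_pos: [0.6664, 0.0251, 0.0889]
tool_rot: [3.141, 0.002, -0.192]
contact_force: [0.7, -0.0, -0.4]
opening: 0.092
grip_force: 0.0
```

move_arm:
  motion:
    - [0,0,0,0,0,0]
    - [0,0,0,0,0,0]
    - [0,0,0,0,0,0]
    - [0,0,0,0,0,0]
    - [0,0,0,0,0,0]
    - [0,0,0,0,0,0]
    - [0,0,0,0,0,0]
    - [0,0,0,0,0,0]
  fingers: -1
  newtons: 15

```text
time: 4.53
tool_pos: [0.6671, 0.0265, 0.0887]
tool_rot: [3.141, -0.0, -0.191]
contact_force: [0.6, 0.8, -0.9]
opening: 0.0167
grip_force: 0.0
```

```bash
python3 -c "
from h import *
go(.649,.1512-.103,.085)"
```

```text
bed [0.6497 0.1533 0.0887] shift [-0.009  1.051  0.037] rot err/pi [ 0.     -0.      0.0004] F [ 0.6  0.8 -0.9] t 4.525
```

move_arm:
  motion:
    - [0,0,0,0,0,0]
    - [0,0,0,0,0,0]
    - [0,0,0,0,0,0]

```text
time: 4.9
tool_pos: [0.667, 0.0263, 0.0887]
tool_rot: [3.141, 0.0, -0.191]
contact_force: [0.1, -0.9, -0.7]
opening: 0.0121
grip_force: 15.0
```

```bash
python3 -c "
from h import *
go(.649,.1512-.103,.089)"
```

```text
bed [0.6497 0.1531 0.0887] shift [-0.008  1.049 -0.003] rot err/pi [0.0001 0.     0.0004] F [ 0.1 -0.9 -0.7] t 4.9
```

move_arm:
  motion:
    - [0,0.1,0,0,0,0]
    - [0,0.25,0,0,0,0]
    - [0,0.4,0,0,0,0]
    - [0,0.55,0,0,0,0]
    - [0,0.7,0,0,0,0]
    - [0,0.85,0,0,0,0]
    - [0,0.95,0,0,0,0]
    - [0,1,0,0,0,0]
    - [0,1,0,0,0,0]
    - [0,1,0,0,0,0]

```text
time: 6.15
tool_pos: [0.648, -0.0718, 0.0886]
tool_rot: [3.141, 0.0, -0.191]
contact_force: [0.1, -1.3, -1.9]
opening: 0.012
grip_force: 15.0
```

```bash
cat > m.py <<'E'
from h import *
go(.649,.0502,.089)
for n in('scene','top','wrist'):
    o=robot.observe(); c=cam(n); cv2.imwrite(f'pics/{n}_{o["time"]:.1f}.png',c['image'][...,::-1])
    if n=='wrist':
        T=np.eye(4); T[:3,:3]=Ro.from_euler('xyz',o['tool_rot']).as_matrix(); T[:3,3]=o['tool_pos']; T=T@c['hand_eye']
    else: T=c['extrinsics']
    P=pts(c,T); m=masks(c['image']); b=P@np.array([Bx,By,[0,0,1]]).T; ok=c['range_z']>0
    g=b[m['green']&ok&(b[...,0]>.66)]; 
    if len(g): g=g[g[:,2]>np.percentile(g[:,2],95)-.005]; print(n,'green',len(g),g.mean(0).round(4),((g.min(0)+g.max(0))/2).round(4))
    t=b[m['pale']&ok&(b[...,2]>.109)&(b[...,2]<.122)&(b[...,0]>.585)&(b[...,0]<.69)&(b[...,1]<.2)&(b[...,1]>-.05)]
    if len(t):
        # use strip nearest clip / nearest robot
        r=cv2.minAreaRect((t[:,:2]*1000).astype(np.float32)); print(n,'plate',len(t),r,t.mean(0).round(4))
    q=b[m['orange']&ok&(b[...,2]>.07)&(b[...,0]<.6)]
    if len(q): A=np.c_[2*q,np.ones(len(q))]; print(n,'ball',len(q),np.linalg.lstsq(A,(q**2).sum(1),rcond=None)[0][:3].round(4),np.median(q,0).round(4))
E
python3 m.py; ls pics
```

```text
bed [0.6498 0.0532 0.0886] shift [-0.008  0.03  -0.004] rot err/pi [0.0002 0.     0.0004] F [ 0.1 -1.3 -1.9] t 6.15
scene green 52 [0.696  0.0458 0.0661] [0.6952 0.0465 0.0659]
scene plate 287 ((663.3511352539062, 45.576473236083984), (50.1456413269043, 31.15026092529297), 64.39024353027344) [0.6637 0.0487 0.1145]
scene ball 199 [0.5615 0.0517 0.1508] [0.5675 0.0494 0.1565]
top plate 135 ((611.2608642578125, 52.68558120727539), (32.98506546020508, 12.134265899658203), 1.6422734260559082) [0.6098 0.0526 0.1138]
wrist green 358 [0.6952 0.0485 0.0678] [0.6884 0.0484 0.0679]
wrist plate 2642 ((654.35009765625, 52.6246337890625), (54.29790496826172, 24.8361873626709), 11.280289649963379) [0.6587 0.054  0.1147]
scene.npz
scene0.png
scene_6.2.png
top.npz
top0.png
top_6.2.png
w1.png
wrist.npz
wrist_6.2.png
```

move_arm:
  motion:
    - [0,0.02,0,0,0,0]
    - [0,0.035,0,0,0,0]
    - [0,0.035,0,0,0,0]
    - [0,0.035,0,0,0,0]

```text
time: 6.8
tool_pos: [0.6474, -0.0749, 0.0886]
tool_rot: [-3.141, 0.0, -0.191]
contact_force: [0.4, 1.4, -3.3]
opening: 0.0121
grip_force: 15.0
```

move_arm:
  motion:
    - [0,0,0,0,0,0]
    - [0,0,0,0,0,0]
    - [0,0,0,0,0,0]
    - [0,0,-0.3,0,0,0]
    - [0,0,-0.7,0,0,0]
    - [0,0,-1,0,0,0]
    - [0,0,-1,0,0,0]
  fingers: 0

```text
time: 7.68
tool_pos: [0.6487, -0.0755, 0.1917]
tool_rot: [3.141, -0.006, -0.191]
contact_force: [-0.4, -0.7, -0.2]
opening: 0.0457
grip_force: 0.0
```

move_arm:
  motion:
    - [-0.5,0,0,0,0,0]
    - [-1,0,0,0,0,0]
    - [-1,0,0,0,0,0]
    - [-1,0,0,0,0,0]

```text
time: 8.18
tool_pos: [0.5496, -0.0563, 0.1884]
tool_rot: [3.141, -0.0, -0.191]
contact_force: [1.1, -0.6, 0.2]
opening: 0.0459
grip_force: 0.0
```

```bash
python3 m.py
```

```text
bed [0.5503 0.0497 0.1884] shift [ 0.987 -0.004  0.995] rot err/pi [ 0.     -0.0001  0.0004] F [ 1.1 -0.6  0.2] t 8.175
scene green 54 [0.696  0.0456 0.0659] [0.6954 0.0466 0.0655]
scene plate 456 ((633.9424438476562, 48.54219436645508), (94.3983154296875, 12.61206340789795), 0.047650694847106934) [0.6369 0.0477 0.1136]
scene ball 107 [0.562  0.0474 0.152 ] [0.5656 0.0434 0.158 ]
wrist green 142 [0.6946 0.0481 0.068 ] [0.6885 0.0486 0.0898]
wrist plate 2787 ((633.4854736328125, 50.723873138427734), (94.43395233154297, 11.749004364013672), 0.48674899339675903) [0.6362 0.0507 0.1147]
wrist ball 1404 [0.5606 0.0505 0.1505] [0.5632 0.0505 0.1594]
```

```bash
python3 - <<'E'
from h import *
o=robot.observe()
for n in('scene','wrist'):
    c=np.load(f'pics/{n}.npz')
    T=np.eye(4); T[:3,:3]=Ro.from_euler('xyz',o['tool_rot']).as_matrix(); T[:3,3]=o['tool_pos']; T=T@c['hand_eye'] if n=='wrist' else c['extrinsics']
    P=pts(c,T); m=masks(c['image']); b=P@np.array([Bx,By,[0,0,1]]).T
    g=b[m['green']&(b[...,0]>.66)&(b[...,0]<.72)&(abs(b[...,1]-.048)<.02)&(b[...,2]<.08)]
    for lo,hi in((.06,.075),(.03,.06)):
        y=g[(g[:,2]>lo)&(g[:,2]<hi)][:,1]; print(n,lo,len(y),np.percentile(y,[0,2,98,100]).round(4))
    t=b[m['pale']&(b[...,2]>.109)&(b[...,2]<.122)&(b[...,0]>.585)&(b[...,0]<.69)&(abs(b[...,1]-.05)<.02)]
    for x in(.6,.62,.64,.66): y=t[abs(t[:,0]-x)<.01][:,1]; print(n,'plate',x,len(y),np.percentile(y,[2,98]).round(4))
c=np.load('pics/wrist.npz'); cv2.imwrite('pics/v.png',c['image'][...,::-1])
E
```

```text
scene 0.06 63 [0.0387 0.039  0.0541 0.0544]
scene 0.03 191 [0.0387 0.0389 0.0538 0.0549]
scene plate 0.6 86 [0.0427 0.0541]
scene plate 0.62 92 [0.0427 0.0539]
scene plate 0.64 94 [0.0429 0.0534]
scene plate 0.66 97 [0.0426 0.0548]
wrist 0.06 143 [0.0411 0.0414 0.056  0.056 ]
wrist 0.03 102 [0.0407 0.041  0.0432 0.0433]
wrist plate 0.6 510 [0.0453 0.056 ]
wrist plate 0.62 559 [0.0448 0.0559]
wrist plate 0.64 621 [0.0449 0.0565]
wrist plate 0.66 656 [0.0451 0.0564]
```

View pics/v.png

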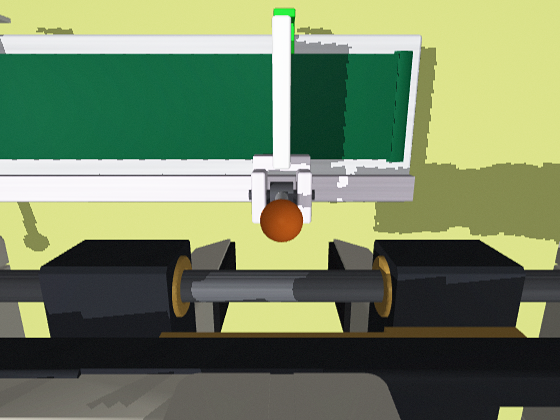

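The wrist view shows the plate end over the clip at (284,12), offset slightly left. The plate is about 2 mm short, so I'll re-grip and correct.

move_arm:
  motion:
    - [0.5,0,0,0,0,0]
    - [1,0,0,0,0,0]
    - [1,0,0,0,0,0]
    - [1,0,0,0,0,0]
    - [1,0,0.4,0,0,0]
    - [1,0,0.8,0,0,0]
    - [1,0,0.98,0,0,0]
    - [1,0,0.98,0,0,0]

```text
time: 9.32
tool_pos: [0.6467, -0.0749, 0.0903]
tool_rot: [3.142, 0.002, -0.191]
contact_force: [1.0, 0.2, 0.2]
opening: 0.0461
grip_force: 0.0
```

move_arm:
  motion:
    - [0,0,0,0,0,0]
    - [0,0,0,0,0,0]
    - [0,0,0,0,0,0]
    - [0,0,0,0,0,0]
    - [0,0,0,0,0,0]
    - [0,0,0,0,0,0]
  fingers: -1

```text
time: 10.07
tool_pos: [0.6476, -0.0751, 0.0912]
tool_rot: [3.142, -0.001, -0.191]
contact_force: [-0.7, 0.5, 4.1]
opening: 0.0118
grip_force: 15.0
```

```bash
python3 -c "
from h import *
go(.649,.0477,.089)"
```

```text
bed [0.65   0.0498 0.0912] shift [-0.01   0.021  0.022] rot err/pi [ 0.     -0.0002  0.0004] F [-0.7  0.5  4.1] t 10.075
```

move_arm:
  motion:
    - [0,0.01,0,0,0,0]
    - [0,0.02,0,0,0,0]
    - [0,0.02,0,0,0,0]
    - [0,0.02,0,0,0,0]

```text
time: 10.58
tool_pos: [0.6472, -0.077, 0.0912]
tool_rot: [-3.141, -0.001, -0.191]
contact_force: [-0.5, -0.0, 5.5]
opening: 0.0121
grip_force: 15.0
```

move_arm:
  motion:
    - [0,0,0,0,0,0]
    - [0,0,0,0,0,0]
    - [0,0,0,0,0,0]
    - [0,0,-0.3,0,0,0]
    - [0,0,-0.7,0,0,0]
    - [0,0,-1,0,0,0]
    - [0,0,-1,0,0,0]
  fingers: 0

```text
time: 11.45
tool_pos: [0.6483, -0.0774, 0.1934]
tool_rot: [3.141, -0.006, -0.191]
contact_force: [0.4, -0.4, -0.5]
opening: 0.0458
grip_force: 0.0
```

move_arm:
  motion:
    - [-0.3,0,0,0,0,0]
    - [-0.5,0,0,0,0,0]
    - [-0.5,0,0,0,0,0]
  fingers: -1

```text
time: 11.82
tool_pos: [0.5966, -0.0672, 0.1896]
tool_rot: [-3.142, 0.003, -0.191]
contact_force: [0.5, 0.7, -0.0]
opening: 0.0205
grip_force: 0.0
```

```bash
python3 m.py
```

```text
bed [0.5985 0.0479 0.1896] shift [ 0.508 -0.023  1.005] rot err/pi [-0.      0.0008  0.0004] F [ 0.5  0.7 -0. ] t 11.825
scene green 53 [0.6959 0.0452 0.0658] [0.6954 0.0458 0.0655]
scene plate 462 ((633.5183715820312, 46.5097541809082), (96.76609802246094, 12.79347038269043), 0.2101743370294571) [0.6372 0.0457 0.1134]
scene ball 79 [0.5625 0.045  0.1512] [0.5669 0.0393 0.1549]
top ball 129 [0.4631 0.0842 0.3349] [0.5583 0.0468 0.1597]
wrist green 181 [0.6945 0.0485 0.0683] [0.6886 0.0485 0.0892]
wrist plate 2343 ((633.5977172851562, 48.53125), (11.61819076538086, 93.9428939819336), 89.8288345336914) [0.6358 0.0487 0.1147]
wrist ball 302 [0.5469 0.0477 0.2026] [0.5571 0.0485 0.1612]
```

The views agree that the plate is now in line with the clip. Next is the lever.

move_arm:
  motion:
    - [-0.1,0,0,0,0,0]
    - [-0.1,0,0.2,0,0,0]
    - [-0.1,0,0.42,0,0,0]
    - [-0.1,0,0.42,0,0,0]
    - [-0.1,0,0.42,0,0,0]
  fingers: -1

```text
time: 12.6
tool_pos: [0.5885, -0.0658, 0.1494]
tool_rot: [3.141, -0.001, -0.191]
contact_force: [0.8, 0.0, 0.6]
opening: 0.0005
grip_force: 0.0
```

```bash
python3 -c "
from h import *
go(.5885,.0479,.148)"
```

```text
bed [0.5902 0.0477 0.1494] shift [-0.017 -0.002  0.014] rot err/pi [ 0.     -0.0003  0.0004] F [0.8 0.  0.6] t 12.6
```

move_arm:
  motion:
    - [-0.1,0,0.01,0,0,0]
    - [-0.2,0,0.01,0,0,0]
    - [-0.28,0,0.01,0,0,0]
    - [-0.35,0,0.01,0,0,0]
    - [-0.42,0,0.03,0,0,0]
    - [-0.48,0,0.05,0,0,0]
    - [-0.55,0,0.08,0,0,0]
    - [-0.61,0,0.12,0,0,0]
    - [-0.66,0,0.16,0,0,0]
    - [-0.71,0,0.2,0,0,0]

```text
time: 13.85
tool_pos: [0.5181, -0.0522, 0.1284]
tool_rot: [3.141, -0.0, -0.191]
contact_force: [0.7, -0.5, 0.2]
opening: 0.0005
grip_force: 0.4
```

```bash
python3 m.py; cp pics/scene_13.*.png pics/s1.png
```

```text
bed [0.5185 0.0477 0.1284] shift [ 1.305 -0.024  0.394] rot err/pi [ 0.     -0.      0.0004] F [ 0.7 -0.5  0.2] t 13.85
scene green 54 [0.6958 0.0456 0.0658] [0.6955 0.0461 0.0658]
scene plate 454 ((633.5341186523438, 46.490936279296875), (96.54891204833984, 12.904844284057617), 0.205404132604599) [0.6372 0.0457 0.1135]
scene ball 27 [0.5055 0.0419 0.1195] [0.5082 0.037  0.1198]
top green 22 [0.6952 0.0478 0.0663] [0.6951 0.0474 0.0655]
top plate 275 ((648.464111328125, 47.1240119934082), (12.111725807189941, 65.6532211303711), 89.95559692382812) [0.6485 0.0474 0.1138]
wrist plate 2991 ((611.8319702148438, 48.54556655883789), (11.800257682800293, 51.25816345214844), 89.60763549804688) [0.6129 0.0486 0.1147]
wrist ball 4 [0.4974 0.0578 0.1201] [0.4931 0.0482 0.1269]
```

View pics/s1.png

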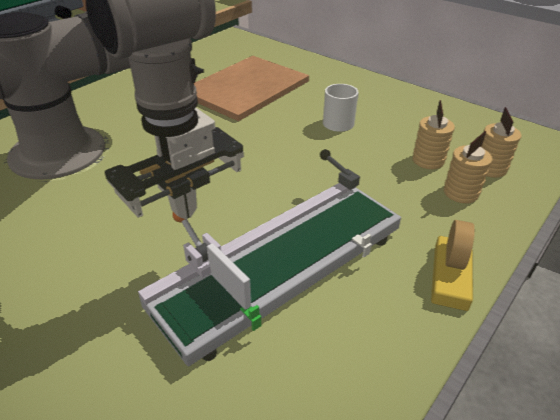

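The scene view shows the lever folded about two-thirds of the way, with the ball at (180,215) under the fingertips and the plate still by the green clip.

move_arm:
  motion:
    - [-0.04,0,0.05,0,0,0]
    - [-0.08,0,0.1,0,0,0]
    - [-0.11,0,0.14,0,0,0]
    - [-0.13,0,0.18,0,0,0]
    - [-0.14,0,0.21,0,0,0]
    - [-0.15,0,0.23,0,0,0]
    - [-0.15,0,0.23,0,0,0]

```text
time: 14.88
tool_pos: [0.5035, -0.0493, 0.1055]
tool_rot: [3.142, 0.001, -0.191]
contact_force: [0.8, -0.4, 1.8]
opening: 0.0004
grip_force: 0.6
```

```bash
python3 -c "
from h import *
go(.5045,.0479,.1)"
```

```text
bed [0.5036 0.0477 0.1055] shift [ 0.009 -0.002  0.055] rot err/pi [0.     0.0002 0.0004] F [ 0.8 -0.4  1.8] t 14.875
```

move_arm:
  motion:
    - [0,0,0.01,0,0,0]
    - [0,0,0.02,0,0,0]
    - [0,0,0.03,0,0,0]
    - [0,0,0.03,0,0,0]

```text
time: 15.38
tool_pos: [0.5034, -0.0492, 0.1036]
tool_rot: [3.142, 0.0, -0.191]
contact_force: [-3.0, 0.7, 11.2]
opening: 0.0004
grip_force: 5.5
```

move_arm:
  motion:
    - [0,0,0.01,0,0,0]
    - [0,0,0.02,0,0,0]
    - [0,0,0.03,0,0,0]
    - [0,0,0.03,0,0,0]

```text
time: 15.88
tool_pos: [0.5036, -0.0494, 0.1025]
tool_rot: [3.141, -0.001, -0.19]
contact_force: [-7.5, 1.9, 28.3]
opening: 0.0005
grip_force: 12.8
```

The force jumped to 28 N over about 1 mm of travel, so the lever is on its end stop. I'll lift off and check.

move_arm:
  motion:
    - [0,0,-0.3,0,0,0]
    - [0,0,-0.8,0,0,0]
    - [0,0,-1,0,0,0]
    - [0,0,-1,0,0,0]

```text
time: 16.38
tool_pos: [0.504, -0.0494, 0.2006]
tool_rot: [3.141, -0.002, -0.191]
contact_force: [-0.1, -0.4, -0.7]
opening: 0.0005
grip_force: 0.0
```

move_arm:
  motion:
    - [-0.5,0,0,0,0,0]
    - [-1,0,0,0,0,0]
    - [-1,0,0,0,0,0]
    - [-1,0,0,0,0,0]

```text
time: 16.88
tool_pos: [0.4058, -0.0305, 0.1991]
tool_rot: [3.142, 0.0, -0.191]
contact_force: [0.5, 0.6, 0.8]
opening: 0.0005
grip_force: 0.0
```

```bash
python3 m.py; cp pics/scene_16.*.png pics/s2.png; python3 -c "
import cv2;cv2.imwrite('pics/s3.png',cv2.resize(cv2.imread('pics/s2.png')[170:380,100:380],None,fx=2.5,fy=2.5))"
```

```text
bed [0.4041 0.0475 0.1991] shift [ 2.449 -0.024  1.1  ] rot err/pi [0.     0.0001 0.0003] F [0.5 0.6 0.8] t 16.875
scene green 47 [0.6958 0.0455 0.0664] [0.6946 0.0464 0.0662]
scene plate 453 ((633.475341796875, 46.24943923950195), (12.707610130310059, 96.3895034790039), 89.81855773925781) [0.6368 0.0454 0.1135]
scene ball 126 [0.4938 0.0461 0.0938] [0.498  0.0442 0.0994]
top green 23 [0.6952 0.0481 0.066 ] [0.6953 0.0479 0.0657]
top plate 402 ((634.4085693359375, 46.97735595703125), (11.949450492858887, 93.44841003417969), 89.88131713867188) [0.6338 0.0473 0.1138]
top ball 164 [0.4928 0.0471 0.0939] [0.4924 0.0482 0.1008]
wrist ball 972 [0.492  0.0482 0.0923] [0.4911 0.0486 0.1012]
```

View pics/s3.png

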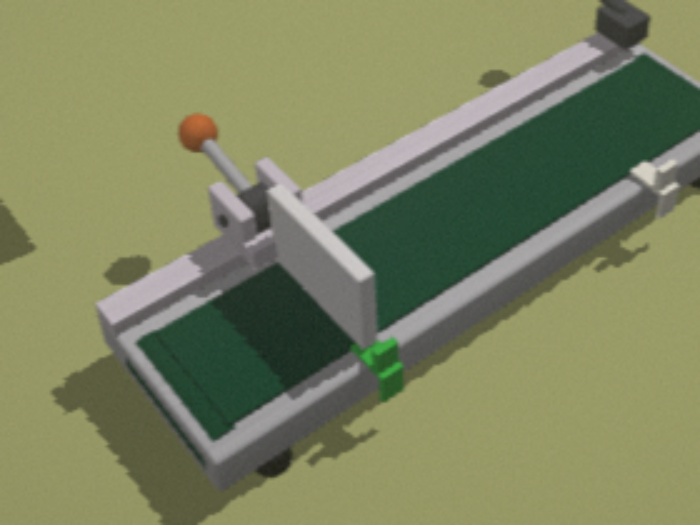

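The close view shows the lever folded nearly level, with the ball at (198,132). The plate is in line with the green clip at (380,365). The ball height of about 92–94 mm matches 1.4 rad, and the plate is within about 1 mm of the clip.

```bash
python3 -c "
from cell import robot
print(robot.hand_in())"
```

```text
the job is handed in; nothing more can be done
None
```

I slid the stop with its lever up until the plate was in line with the green clip (within about 1 mm by the cameras), pressed the lever down to its end stop at about 1.4 rad, and handed the job in at about 17 s with the arm clear; the hand-in gave no verdict.

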